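# Switch the griddle's tab-locked safety dial to keep-warm

### The arm

A 6-joint arm with a two-finger parallel gripper is mounted at the origin on the work surface. World frame = base frame: x ahead of the robot, y to its left, z up, the work surface at z = 0. Lengths are in m, angles in rad, forces in N, time in s.
With the tool pointing down it reaches from about 0.35 to 0.85 m from the base axis. Payload 8.1 kg.
Tool frame: the origin (TCP) lies at the very end of the fingers, on their centre line; the grasp point (between the pads) lies robot.hold_point_z behind it (robot.hold_point_z is the distance from the TCP to the grasp point, in m); z points along the fingers, y is the direction in which the jaws open and shut (so a half turn about z gives the same grasp; the last joint's range is limited). The gripper opens to 93 mm and grips with 3 to 60 N. Pads are 15 mm wide; open, the fingers measure 128 mm over their backs; the gripper's body (75 mm by 188 mm) begins 65 mm behind the grasp point.
Start: joints at [-1.342, 0.13, 1.488, -0, 1.523, -0.085], TCP at [0.185, -0.571, 0.219] pointing down, gripper open.
Joint ranges: [-2.96, 2.96], [-0.89, 2.26], [0.02, 2.5], [-1.34, 4.48], [0, 2.73], [-2.66, 2.66]. Speed limits (rad/s): [2.39, 2.39, 2.79, 3.14, 3.14, 3.14].

### API

Orientations are given as a rotation vector (axis times angle).
In Python, from plant import robot, cams gives the robot as it stands. The module is installed in compiled form; this text tells all that it offers.
- The arm moves only by the tool step_arm, never from a script. Its argument "deltas" is a list of rows, each an object with "offset": the shift along the tool's x, y, z in cm, a list of three; "roll": the turn about the tool's z in rad. In form: [{"offset": [x, y, z], "roll": roll}, ...]. A call has 1 to 12 rows; each row shifts and turns the commanded pose from where the row before left it, along the tool's axes as they then stand; what a row does not reach is not made up. A row lasts 1/8 s, in which the tool goes at most 62.5 mm and 10.7 degrees, less where a joint would pass 70% of its speed; a pose out of reach is approached as far as the arm can. A call with a gripper value outside its range is refused whole. "fingers" is the finger opening in cm, from 0 to 9.3, set as the call begins (left out, the last holds). The fingers move at their own pace and stop on an object; "grip_force" is the grip in N (left out, the last holds). Time passes only in rows, so rows that do not move let the fingers close. It gives the time, the measured TCP pose, the force and the opening at its end, in the units of the state.
- robot.read_state(): the state, without advancing time (a new reading comes with each control period).
- cams.read_camera(name): name is "scene" or "top" or "wrist"; returns a dict with "pixels" (420x560x3 uint8, red, green, blue), "fx", "fy", "cx", "cy" (pixels), "extrinsics" (4x4, takes a point from world to camera coordinates). Camera axes: x right, y down, z forward; pixel columns grow to the right and rows downward; lengths in m; the calibration is good to about 2 mm. A picture is of the moment at which its call begins. There is no depth.
- robot.close_job(): hands the job in, once; it reports no verdict.
Trained networks look in a picture, given as the dict that the camera call returned (one of the last four; its "shot" number tells which), for a name from the list of things; names that differ only in an ending like _2 or _b are one class to them, and where a whole thing is asked for, a point or a joint stands for the part that bears it (a point fixed in the world has none). Each returns a list of dicts, best first, with "score" (0 to 1); they miss things now and then, are a little off and sometimes report something else, mostly with a low value. They report only what shows in the picture. A call takes as long as a camera call.
- cams.boxes_of(picture, thing): "xy" ([column, row] in pixels, amid what is visible of it).
- cams.silhouettes(picture, thing): "mask" (420x560 bool, what is visible of it) and "xy" ([column, row] in pixels, amid what is visible of it).
- cams.pinpoint(picture, thing): "xy" ([column, row] in pixels: a listed point, or the origin of a listed thing).
The state is a dict: "t": time; "q": joint angles; "dq": joint speeds; "joint_torque": joint torques, N m; "tool_pos": TCP position; "orientation": TCP orientation; "force": force on the tool from outside, world axes, zero at the start; "wrist_torque": the same for the moment, N m; "opening": finger opening in m.
Only numpy, scipy, OpenCV 4.12 (cv2) and the standard library are available. Lean on these libraries where they do the work, as an engineer would, in place of code of your own. Each camera call takes 0.05 s, during which the arm holds its last target. There are 200 camera calls.

### The job

Switch the electric griddle from off to keep-warm: pinch the two red release tabs of its safety dial together, turn the dial clockwise until it comes up gently against its end stop, and let go there so that both tabs spring fully out again and the dial stays locked. Do not crush the tabs, do not wring the dial hard against the stop, and leave the other things on the bench where they are.

Things in the scene. Friction and masses are not known exactly. Their poses are not given: they have to be found in the camera images.
- dial_centre (a point): Point on the vertical axis of the black safety dial, 90 mm above the bench. Dial: round skirt 90 mm across, upper side 75 mm above the bench, on the console (top at 65 mm), with a hub 30 x 30 mm rising to 105 mm. The axes turn with the dial: z up, the white pointer line lies towards -x, y runs through the two red tabs, the line along which they are pinched.
- dial (a joint): Angle of the dial (rad): 0 at off, growing clockwise from above. Locked at off (0.05 rad of play) until both tabs are pressed in; then a steady drag of about 0.08 N m, no return spring. A hidden sprung end stop (4 N m/rad on top of the drag), set anywhere from 0.88 to 1.45 rad, ends the turn: its place can only be felt. Over 0.32 N m on the stop damages it.
- tab_left (a joint): Travel inwards of the red release tab on the dial's +y side (m): 0 fully out, 0.007 fully in, with a hard end there. The dial is free when both tabs are in by 0.0035 or more. Spring force 5.4 N out, 11.7 N fully in. More than 60 N from the fingers crushes a tab; 20 to 30 N of grip is plenty.
- tab_right (a joint): The same for the red tab on the dial's -y side. Both tabs can spring out again only at off or in the lock notch at the end stop (dial within 0.04 rad of first touch, or pressed past it: the stop pushes it back); anywhere between, they are held in by 3.5 mm and the dial is not locked.
- tab_left_face (a point): Middle of the left tab's outer face, 91 mm above the bench; it moves with the tab; axes as the dial's. The tab is an upright plate 26 mm wide (along the dial's x), 5 mm thick, 28 mm tall (77 to 105 mm above the bench). Its face is 27 mm from the dial's axis when out, 20 mm when fully in: 54 and 40 mm over both tabs.
- tab_right_face (a point): The same on the right tab. If the pinch is off centre by more than about 1.5 mm, one tab reaches its hard end while the other is not yet free: shift the gripper along the pinch line, away from the push felt sideways, until both are in, and keep doing so while turning.
- griddle: Electric griddle, fixed. Origin on the bench under the dial's axis. Its grey control console, 150 (x) x 170 (y) x 65 mm high, is centred there; the steel griddle with its dark plate lies behind, 75 to 355 mm along +x, 340 mm wide, 93 mm high. A white mark at -x on the console shows off; orange marks clockwise from it show the range in which keep-warm is set.
- mug: White ceramic mug, 80 mm across, 90 mm high, loose, origin at the centre of its underside. Leave alone.
- jar: Closed twist-cap jar with an orange cap, 72 mm across, 110 mm high, loose, origin under its centre. Leave alone.
- plate: Green plastic plate, 190 mm across, loose, origin under its centre. Leave alone.
- trivet: Wooden slatted trivet, 150 x 150 x 16 mm, loose, origin under its centre. Leave alone.
- shaker: Glass shaker with a steel cap, 44 mm across, 90 mm high, loose, origin under its centre. Leave alone.
- spatula: Spatula, 280 mm long, lying on the griddle plate (79 mm above the bench), loose. Leave alone.

How it is judged:
On the way, in this order (a step that is already met when the one before it is completed fails the run):
1. both tabs are pinched in far enough to free the dial, still at off (value of joint each of tab_left, tab_right above 0.0032 m and value of joint dial below 0.12 rad), for 0.1 s.
2. the dial is turned well clear of off with the tabs in (value of joint each of tab_left, tab_right above 0.0025 m and value of joint dial above 0.5 rad), for 0.1 s.
At the end, for the whole second after the job is handed in: The dial stands in the lock notch at its end stop (dial angle over 0.75 rad, which with the tabs out is possible only there), both tabs have sprung out again to within 1 mm, and the dial is at rest, released (value of joint dial above 0.75 rad and value of joint each of tab_left, tab_right below 0.001 m and velocity of joint dial between -0.05 and 0.05 rad/s); the robot touches nothing.
It fails at once if a release tab is crushed (more than 60 N from the fingers) (contact force between any of tab_left, tab_right and the fingers above 60 N).
It fails at once if the dial is wrung against its end stop (more than 20 N on the stop lug, about 0.32 N m) (contact force between dial_c0 and anything else above 20 N).
It fails at once if another thing on the bench is moved by more than 20 mm (distance of any of mug, jar, plate, trivet, shaker, spatula from where it was at the start of the episode above 0.02 m).
It also fails if it takes over 64 s, if anything falls off the work surface, if the arm or the gripper's body presses on something with over 40 N, if the wrist force passes 120 N, or if a joint passes its speed limit or range.

## Working session

There is one attempt and no reset: what is moved stays moved. The work goes in short steps, Python scripts to look and compute and a tool call to move; the robot and the scene stay as the last step left them, time stands still between calls to the robot, and variables do not carry over. Pictures are saved under pics/ and viewed, about 8 in all and at most 12, crops included, and the job is handed in when it is done.

Besides the shell and the picture viewer there is one more tool, called after "Emit:" in YAML: its name, and indented under it one key for each argument. step_arm: Moves the arm, as the interface text tells. Its arguments: {"type":"object","properties":{"deltas":{"type":"array"},"fingers":{"type":"number"},"grip_force":{"type":"number"}},"required":["deltas"]}

```bash
mkdir -p pics
cat > h.py <<'E'
import numpy as np, cv2
from plant import robot, cams
from scipy.spatial.transform import Rotation as R
def ray(p,xy):
    E=np.array(p["extrinsics"]);Rm=E[:3,:3];t=E[:3,3]
    d=Rm.T@np.array([(xy[0]-p["cx"])/p["fx"],(xy[1]-p["cy"])/p["fy"],1]);return -Rm.T@t,d
def atz(p,xy,z):
    o,d=ray(p,xy);return o+d*(z-o[2])/d[2]
def save(p,n,crop=None,s=1):
    im=p["pixels"][:,:,::-1]
    if crop: im=im[crop[1]:crop[3],crop[0]:crop[2]]
    cv2.imwrite("pics/"+n,cv2.resize(im,None,fx=s,fy=s,interpolation=cv2.INTER_CUBIC))
PT={"dial_centre":.09,"tab_left_face":.091,"tab_right_face":.091,"griddle":0}
def look(c,names=PT):
    p=cams.read_camera(c)
    for n in names:
        for r in cams.pinpoint(p,n)[:2]:
            print(c,n,np.round(r["xy"],1),round(r["score"],2),np.round(atz(p,r["xy"],PT[n]),4))
    return p
E
python3 - <<'E'
from h import *
s=robot.read_state();print({k:np.round(v,3) for k,v in s.items()},robot.hold_point_z)
ims=[]
for c in("top","scene"):
    p=look(c);ims.append(p["pixels"])
cv2.imwrite("pics/a.png",cv2.resize(np.hstack(ims)[:,:,::-1],(800,300)))
save(p,"b.png",s=1.4)
E
```

```text
{'t': np.float64(0.0), 'q': array([-1.342,  0.131,  1.489, -0.   ,  1.523, -0.085]), 'dq': array([-0.001, -0.   , -0.   , -0.002, -0.   , -0.   ]), 'joint_torque': array([-3.0000e-03, -5.5985e+01, -4.9176e+01,  7.7000e-02,  3.5000e-02,
       -0.0000e+00]), 'tool_pos': array([ 0.185, -0.57 ,  0.218]), 'orientation': array([-3.101, -0.491,  0.   ]), 'force': array([-0.073, -0.255, -0.58 ]), 'wrist_torque': array([ 0.005, -0.03 , -0.043]), 'opening': np.float64(0.093)} 0.0188
top dial_centre [269.1 205.9] 0.68 [0.5718 0.0383 0.09  ]
top tab_left_face [260.6 208. ] 0.51 [0.564  0.0658 0.091 ]
top tab_right_face [275.1 207.6] 0.49 [0.5665 0.0186 0.091 ]
top griddle [268.3 211.9] 0.96 [0.564  0.0423 0.    ]
scene dial_centre [292.6 207.9] 0.65 [0.5661 0.0433 0.09  ]
scene tab_left_face [300.9 205.3] 0.41 [0.5555 0.0666 0.091 ]
scene tab_right_face [110.6 205.6] 0.73 [ 0.6049 -0.4877  0.091 ]
scene tab_right_face [281.3 208.2] 0.44 [0.5707 0.0108 0.091 ]
scene griddle [288.8 222.8] 0.92 [0.5598 0.0315 0.    ]
```

View pics/a.png

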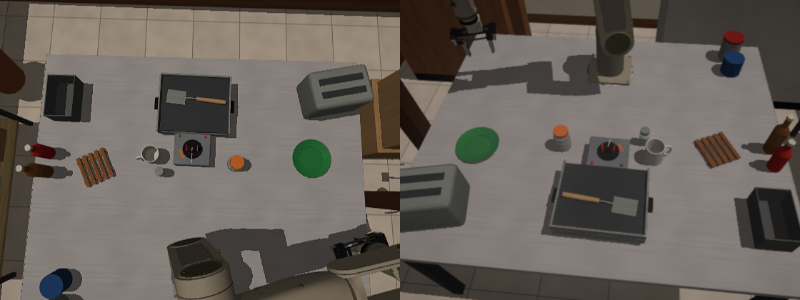

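The pictures show the dial at about x 0.567, y 0.041, with the jar on its right, the mug and shaker on its left, and the griddle nearly square to the bench. I'm moving above it.

Emit:
step_arm:
  deltas:
    - {"offset": [4.6, -3.8, 0], "roll": 0}
    - {"offset": [4.6, -3.8, 0], "roll": 0}
    - {"offset": [4.6, -3.8, 0], "roll": 0}
    - {"offset": [4.6, -3.8, 0], "roll": 0}
    - {"offset": [4.6, -3.8, 0], "roll": 0}
    - {"offset": [4.6, -3.8, 0], "roll": 0}
    - {"offset": [4.6, -3.8, 0], "roll": 0}
    - {"offset": [4.6, -3.8, 0], "roll": 0}
    - {"offset": [4.6, -3.8, 0], "roll": 0}
    - {"offset": [4.6, -3.8, 0], "roll": 0}
    - {"offset": [4.6, -3.8, 0], "roll": 0}
    - {"offset": [4.6, -3.8, 0], "roll": 0}

```text
t: 2.0
tool_pos: [0.5705, 0.0353, 0.219]
orientation: [3.103, 0.491, 0.001]
force: [1.0, -0.8, 0.5]
opening: 0.0927
```

Emit:
step_arm:
  deltas:
    - {"offset": [0, 0, 0], "roll": -0.18}
    - {"offset": [0, 0, 0], "roll": -0.18}
    - {"offset": [0, 0, 0], "roll": -0.18}
    - {"offset": [0, 0, 0], "roll": -0.18}
    - {"offset": [0, 0, 0], "roll": -0.18}
    - {"offset": [0, 0, 0], "roll": -0.18}
    - {"offset": [0, 0, 0], "roll": -0.18}
    - {"offset": [0, 0, 0], "roll": -0.18}
    - {"offset": [0, 0, 0], "roll": -0.18}
    - {"offset": [0, 0, 0], "roll": -0.18}
    - {"offset": [0, 0, 0], "roll": -0.18}
    - {"offset": [0, 0, 0], "roll": -0.18}

```text
t: 3.5
tool_pos: [0.5695, 0.0334, 0.2187]
orientation: [1.021, 2.971, 0.0]
force: [-0.4, -0.8, -0.2]
opening: 0.0929
```

Emit:
step_arm:
  deltas:
    - {"offset": [0, 0, 0], "roll": -0.17}
    - {"offset": [0, 0, 0], "roll": -0.17}
    - {"offset": [0, 0, 0], "roll": -0.17}
    - {"offset": [0, 0, 0], "roll": -0.16}
    - {"offset": [0, 0, 0], "roll": 0}

```text
t: 4.12
tool_pos: [0.5695, 0.0334, 0.2187]
orientation: [-0.002, 3.141, 0.0]
force: [0.7, 0.5, 0.6]
opening: 0.0931
```

Run:
```python
from h import *
s=robot.read_state();print({k:np.round(v,3) for k,v in s.items()})
for c in("top","scene"): look(c)
p=look("wrist");save(p,"w1.png",s=1.4)
print(p["fx"],np.round(p["extrinsics"],3))
```

```text
{'t': np.float64(4.125), 'q': array([-0.031,  0.051,  1.572,  0.   ,  1.518, -1.603]), 'dq': array([-0.002, -0.001, -0.002,  0.002, -0.   ,  0.094]), 'joint_torque': array([-7.0000e-03, -5.1754e+01, -4.9107e+01, -3.1000e-02,  7.6000e-02,
       -1.8290e+00]), 'tool_pos': array([0.57 , 0.033, 0.219]), 'orientation': array([-2.000e-03,  3.141e+00,  0.000e+00]), 'force': array([0.657, 0.486, 0.558]), 'wrist_torque': array([ 0.014, -0.15 , -0.036]), 'opening': np.float64(0.093)}
top dial_centre [270.9 205.2] 0.73 [0.5743 0.0325 0.09  ]
top tab_right_face [270.9 211.8] 0.39 [0.5524 0.0319 0.091 ]
top griddle [269.6 213.4] 0.93 [0.5588 0.0376 0.    ]
scene dial_centre [293.3 208.5] 0.7 [0.5681 0.0455 0.09  ]
scene tab_left_face [299.8 206.6] 0.37 [0.5604 0.0638 0.091 ]
scene griddle [290.7 223.1] 0.86 [ 0.5603  0.0373 -0.    ]
wrist dial_centre [288.2 204. ] 0.92 [0.5697 0.0429 0.09  ]
wrist tab_left_face [315.  203.6] 0.77 [0.5689 0.0693 0.091 ]
wrist tab_left_face [116.7 133.7] 0.52 [ 0.5021 -0.1161  0.091 ]
wrist tab_right_face [256.1 200.6] 0.72 [0.5659 0.0112 0.091 ]
wrist griddle [284.5 181.9] 0.86 [0.5658 0.0405 0.    ]
308.9001557476792 [[-0.001  1.    -0.    -0.034]
 [ 0.956  0.001  0.294 -0.579]
 [ 0.294 -0.    -0.956  0.225]
 [ 0.     0.     0.     1.   ]]
```

View pics/w1.png

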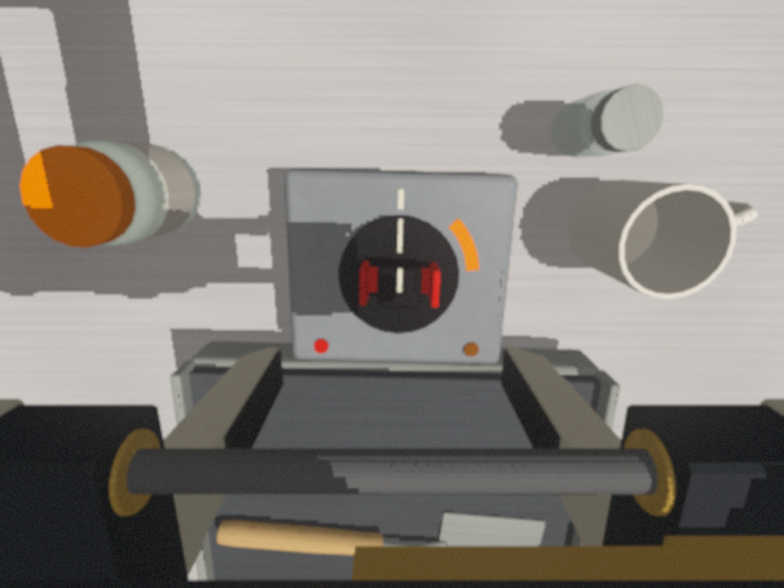

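The wrist view shows the dial at (286,196), its pointer straight up (towards −x) and the tabs left and right of it. I'll refine this by colour.

```bash
cat >> h.py <<'E'
def fit(p,box=(200,110,370,240)):
    im=p["pixels"];hsv=cv2.cvtColor(im,cv2.COLOR_RGB2HSV)
    m=np.zeros(im.shape[:2],bool);x0,y0,x1,y1=box;m[y0:y1,x0:x1]=1
    red=m&((hsv[...,0]<6)|(hsv[...,0]>174))&(hsv[...,1]>150)&(hsv[...,2]>60)
    wh=m&(hsv[...,1]<45)&(hsv[...,2]>185)
    for nm,mm in(("red",red),("white",wh)):
        n,l,st,c=cv2.connectedComponentsWithStats(mm.astype(np.uint8))
        for i in range(1,n):
            if st[i,4]<8: continue
            print(nm,st[i].tolist(),np.round(c[i],1),[np.round(atz(p,c[i],z)[:2],4).tolist() for z in(.065,.075,.105)])
E
python3 - <<'E'
from h import *
p=cams.read_camera("wrist");fit(p)
im=p["pixels"]
# brightest-red top faces profile
print(im[185:215:3,250:320,0][:, :].astype(int)[5])
save(p,"w2.png",(235,125,345,245),5)
E
```

```text
red [256, 186, 14, 32, 318] [262.2 200.6] [[0.5729, 0.0157], [0.5703, 0.0163], [0.5622, 0.018]]
red [301, 188, 14, 32, 340] [308.  202.4] [[0.5748, 0.0648], [0.5721, 0.0639], [0.5639, 0.061]]
white [200, 110, 170, 19, 1837] [291.9 115.1] [[0.4854, 0.0465], [0.4855, 0.0461], [0.4857, 0.045]]
white [284, 135, 5, 15, 72] [286.  141.9] [[0.5114, 0.0408], [0.5106, 0.0406], [0.5084, 0.04]]
white [359, 140, 11, 99, 595] [365.7 203.6] [[0.5761, 0.1268], [0.5733, 0.1239], [0.565, 0.1153]]
white [284, 157, 4, 23, 59] [285.2 168.9] [[0.5389, 0.0402], [0.5372, 0.04], [0.5324, 0.0395]]
white [284, 192, 3, 16, 47] [285.  199.7] [[0.5718, 0.0402], [0.5692, 0.04], [0.5613, 0.0394]]
[ 32  36  32  31  36  38  72 109 122 123 122 117 110 120 125 128 124 123
 120  95  57  35  37  34  36  33  33  38  33  38  37  40  67 141 203 222
 215 168  96  51  47  52  52  55  50  49  49  47  53  53  71 108 125 126
 125 126 121 112 124 165 198 211 217 209 162  91  55  62  57  58]
```

View pics/w2.png

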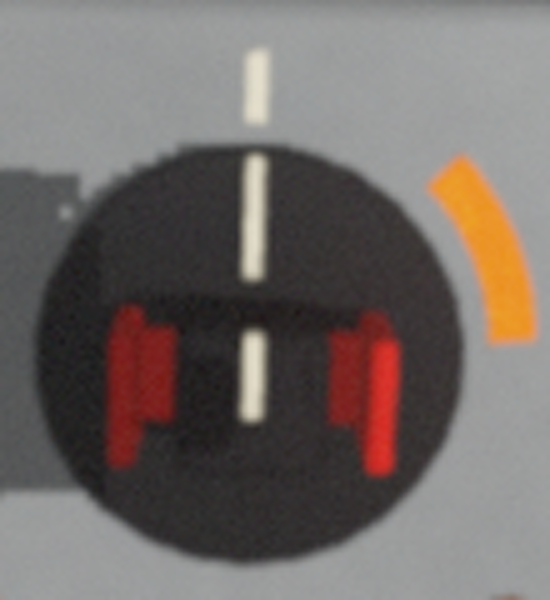

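Run:
```python
from h import *
p=cams.read_camera("wrist")
for n,xy,z in(("skirt",(285.1,195.7),.075),("Ltop",(311.3,206.5),.105),("Rtop",(259.1,204.8),.105),("hubline",(285.5,199.7),.105)): print(n,np.round(atz(p,xy,z),4))
```

```text
skirt [0.5649 0.04   0.075 ]
Ltop [0.5679 0.0643 0.105 ]
Rtop [0.5663 0.0151 0.105 ]
hubline [0.5613 0.0399 0.105 ]
```

Emit:
step_arm:
  deltas:
    - {"offset": [0.35, 0.65, 1.0], "roll": 0.03}
    - {"offset": [0, 0, 2], "roll": 0}
    - {"offset": [0, 0, 2], "roll": 0}
    - {"offset": [0, 0, 2], "roll": 0}
    - {"offset": [0, 0, 1.5], "roll": 0}
    - {"offset": [0, 0, 0], "roll": 0}
    - {"offset": [0, 0, 0], "roll": 0}
  fingers: 8
  grip_force: 25

```text
t: 5.85
tool_pos: [0.5665, 0.0399, 0.1342]
orientation: [0.044, 3.14, 0.0]
force: [-0.6, -0.5, 0.5]
opening: 0.08
```

Run:
```python
from h import *
s=robot.read_state();print(np.round(s["tool_pos"],4),s["orientation"],s["force"],s["wrist_torque"])
p=look("wrist");fit(p,(100,0,460,420));save(p,"w3.png",s=1.4)
```

```text
[0.5665 0.0399 0.1342] [4.37282580e-02 3.14044344e+00 2.25109713e-05] [-0.57707123 -0.54965404  0.5302556 ] [ 0.07428431 -0.19307204  0.0274363 ]
wrist dial_centre [275.1 235. ] 0.59 [0.5664 0.0376 0.09  ]
wrist tab_left_face [315.4 238.4] 0.57 [0.5695 0.0669 0.091 ]
wrist tab_right_face [240.8 238.1] 0.81 [0.5677 0.0126 0.091 ]
wrist griddle [278.4 203.1] 0.97 [0.5673 0.0396 0.    ]
wrist griddle [239.2 238. ] 0.67 [ 0.6039 -0.0025  0.    ]
red [237, 215, 21, 47, 680] [245.8 236.1] [[0.5765, 0.013], [0.5726, 0.0143], [0.5608, 0.0181]]
red [298, 214, 20, 47, 619] [308.6 235.2] [[0.5772, 0.0642], [0.5732, 0.0634], [0.5614, 0.0607]]
red [203, 285, 12, 13, 103] [209.2 291.4] [[0.6269, -0.0219], [0.6208, -0.0191], [0.6026, -0.0108]]
white [100, 0, 360, 170, 43122] [260.   64.8] [[0.4493, 0.0306], [0.4508, 0.0312], [0.4552, 0.0328]]
white [274, 145, 7, 20, 125] [277.3 154.2] [[0.5111, 0.0407], [0.51, 0.0408], [0.5065, 0.0412]]
white [276, 175, 4, 6, 22] [277.4 177.5] [[0.5288, 0.0402], [0.5269, 0.0404], [0.5212, 0.0408]]
white [378, 175, 82, 113, 5578] [420.3 239.4] [[0.5835, 0.1557], [0.5793, 0.151], [0.5666, 0.1366]]
white [100, 229, 74, 41, 2380] [137.8 252.3] [[0.5883, -0.0776], [0.5839, -0.0725], [0.5706, -0.057]]
```

View pics/w3.png

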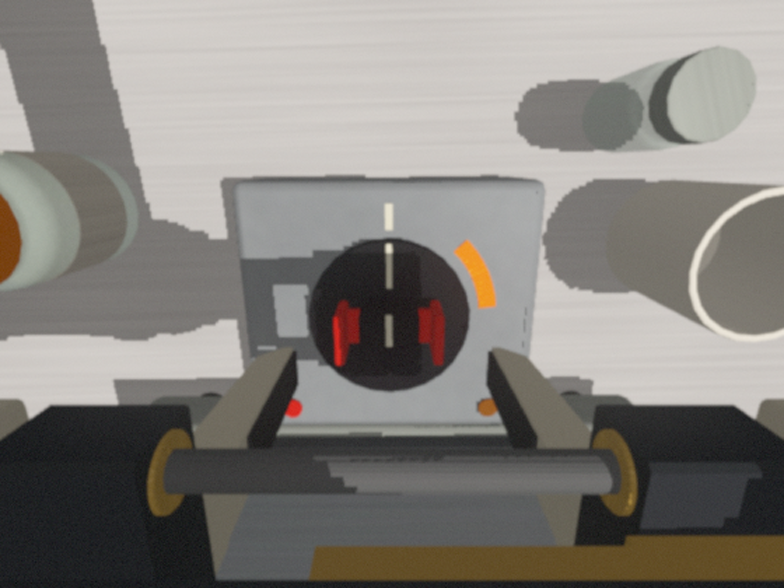

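The dial is centred between the fingers (column 277). Going down to a tip height of 81 mm, then closing in small steps to feel whether the pinch is centred.

Emit:
step_arm:
  deltas:
    - {"offset": [0, 0, 1.5], "roll": 0}
    - {"offset": [0, 0, 1.5], "roll": 0}
    - {"offset": [0, 0, 1.5], "roll": 0}
    - {"offset": [0, 0, 0.8], "roll": 0}
    - {"offset": [0, 0, 0], "roll": 0}
    - {"offset": [0, 0, 0], "roll": 0}

```text
t: 6.85
tool_pos: [0.5664, 0.0399, 0.0811]
orientation: [0.044, 3.141, -0.0]
force: [-0.8, -0.7, 0.5]
opening: 0.0799
```

Emit:
step_arm:
  deltas:
    - {"offset": [0, 0, 0], "roll": 0}
    - {"offset": [0, 0, 0], "roll": 0}
    - {"offset": [0, 0, 0], "roll": 0}
    - {"offset": [0, 0, 0], "roll": 0}
    - {"offset": [0, 0, 0], "roll": 0}
    - {"offset": [0, 0, 0], "roll": 0}
  fingers: 5.1
  grip_force: 25

```text
t: 7.6
tool_pos: [0.5662, 0.0397, 0.081]
orientation: [0.044, 3.141, -0.0]
force: [-0.5, -3.7, 3.8]
opening: 0.0513
```

Emit:
step_arm:
  deltas:
    - {"offset": [0, -0.05, 0], "roll": 0}
    - {"offset": [0, 0, 0], "roll": 0}
    - {"offset": [0, 0, 0], "roll": 0}
    - {"offset": [0, 0, 0], "roll": 0}
  fingers: 4.6

```text
t: 8.1
tool_pos: [0.5662, 0.0395, 0.081]
orientation: [0.043, 3.141, 0.0]
force: [-0.7, -2.3, 5.1]
opening: 0.0464
```

Emit:
step_arm:
  deltas:
    - {"offset": [0, 0, 0], "roll": 0}
    - {"offset": [0, 0, 0], "roll": 0}
    - {"offset": [0, 0, 0], "roll": 0}
    - {"offset": [0, 0, 0], "roll": 0}
  fingers: 4.2

```text
t: 8.6
tool_pos: [0.5662, 0.0395, 0.0809]
orientation: [0.044, 3.141, 0.0]
force: [-0.0, -0.6, 5.1]
opening: 0.0423
```

Emit:
step_arm:
  deltas:
    - {"offset": [0, 0, 0], "roll": 0}
    - {"offset": [0, 0, 0], "roll": 0}
    - {"offset": [0, 0, 0], "roll": 0}
  fingers: 3.8
  grip_force: 25

```text
t: 8.98
tool_pos: [0.5662, 0.0385, 0.081]
orientation: [0.044, 3.141, -0.002]
force: [-1.8, -6.7, 6.0]
opening: 0.0397
```

```bash
cat > st.py <<'E'
from h import *
s=robot.read_state();o=s["orientation"]
print(round(s["t"],2),np.round(s["tool_pos"],4),"yaw",round(R.from_rotvec(o).as_matrix()[1,0].item(),3),round(np.degrees(2*np.arctan2(o[1],o[0])),2),"F",np.round(s["force"],1),"M",np.round(s["wrist_torque"],3),round(s["opening"],4),"q6",round(s["q"][5],3),"tau6",round(s["joint_torque"][5],3))
E
python3 st.py
```

```text
8.97 [0.5662 0.0385 0.081 ] yaw 0.028 178.39 F [-1.8 -6.7  6. ] M [-1.136  0.108  0.033] 0.0397 q6 -1.564 tau6 0.02
```

Emit:
step_arm:
  deltas:
    - {"offset": [0, 0, 0], "roll": 0.07}
    - {"offset": [0, 0, 0], "roll": 0.07}
    - {"offset": [0, 0, 0], "roll": 0.06}
    - {"offset": [0, 0, 0], "roll": 0}
    - {"offset": [0, 0, 0], "roll": 0}

```text
t: 9.6
tool_pos: [0.5662, 0.0387, 0.0809]
orientation: [0.358, 3.121, -0.002]
force: [-1.5, -5.6, 5.0]
opening: 0.0395
```

```bash
python3 st.py
```

```text
9.6 [0.5662 0.0387 0.0809] yaw 0.226 166.93 F [-1.5 -5.6  5. ] M [-0.956  0.092 -0.082] 0.0395 q6 -1.364 tau6 -0.069
```

The fingers reached the hard ends and the arm was pulled 1 mm towards −y, so I'm recentring it there. The moment shows the dial's drag.

Emit:
step_arm:
  deltas:
    - {"offset": [0, -0.1, 0], "roll": 0}
    - {"offset": [0, 0, 0], "roll": 0}
    - {"offset": [0, 0, 0], "roll": 0}

```text
t: 9.98
tool_pos: [0.5662, 0.0386, 0.0809]
orientation: [0.357, 3.12, 0.0]
force: [1.4, -1.9, 6.2]
opening: 0.0395
```

```bash
python3 st.py
```

```text
9.97 [0.5662 0.0386 0.0809] yaw 0.226 166.95 F [ 1.4 -1.9  6.2] M [-0.283 -0.28  -0.049] 0.0395 q6 -1.366 tau6 -0.083
```

Emit:
step_arm:
  deltas:
    - {"offset": [0, 0, 0], "roll": 0.07}
    - {"offset": [0, 0, 0], "roll": 0.07}
    - {"offset": [0, 0, 0], "roll": 0.06}
    - {"offset": [0, 0, 0], "roll": 0}
    - {"offset": [0, 0, 0], "roll": 0}

```text
t: 10.6
tool_pos: [0.5662, 0.0388, 0.0809]
orientation: [0.664, 3.07, 0.001]
force: [1.4, 0.2, 5.3]
opening: 0.0396
```

```bash
python3 st.py
```

```text
10.6 [0.5662 0.0388 0.0809] yaw 0.413 155.59 F [1.4 0.2 5.3] M [-0.012 -0.412 -0.049] 0.0396 q6 -1.167 tau6 -0.052
```

Emit:
step_arm:
  deltas:
    - {"offset": [0, 0, 0], "roll": 0.07}
    - {"offset": [0, 0, 0], "roll": 0.07}
    - {"offset": [0, 0, 0], "roll": 0.06}
    - {"offset": [0, 0, 0], "roll": 0.06}
    - {"offset": [0, 0, 0], "roll": 0.06}
    - {"offset": [0, 0, 0], "roll": 0.06}
    - {"offset": [0, 0, 0], "roll": 0}
    - {"offset": [0, 0, 0], "roll": 0}

```text
t: 11.6
tool_pos: [0.5664, 0.039, 0.081]
orientation: [1.231, 2.889, 0.002]
force: [4.7, 2.6, 4.1]
opening: 0.0397
```

```bash
python3 st.py;python3 st.py
```

```text
11.6 [0.5664 0.039  0.081 ] yaw 0.721 133.84 F [4.7 2.6 4.1] M [ 0.574 -1.037 -0.104] 0.0397 q6 -0.788 tau6 -0.112
11.6 [0.5664 0.039  0.081 ] yaw 0.721 133.84 F [4.7 2.6 4.1] M [ 0.574 -1.037 -0.104] 0.0397 q6 -0.788 tau6 -0.112
```

Emit:
step_arm:
  deltas:
    - {"offset": [0, 0, 0], "roll": 0.04}
    - {"offset": [0, 0, 0], "roll": 0}
    - {"offset": [0, 0, 0], "roll": 0}

```text
t: 11.98
tool_pos: [0.5665, 0.039, 0.081]
orientation: [1.289, 2.864, 0.002]
force: [5.0, 3.0, 4.1]
opening: 0.0396
```

```bash
python3 st.py
```

```text
11.97 [0.5665 0.039  0.081 ] yaw 0.749 131.54 F [5.  3.  4.1] M [ 0.546 -1.038 -0.072] 0.0396 q6 -0.747 tau6 -0.064
```

Emit:
step_arm:
  deltas:
    - {"offset": [0, 0.1, 0], "roll": 0.02}
    - {"offset": [0, 0, 0], "roll": 0.02}
    - {"offset": [0, 0, 0], "roll": 0}
    - {"offset": [0, 0, 0], "roll": 0}

```text
t: 12.48
tool_pos: [0.5665, 0.0391, 0.0809]
orientation: [1.347, 2.838, -0.0]
force: [1.7, 0.8, 6.8]
opening: 0.0396
```

```bash
python3 st.py
```

```text
12.47 [0.5665 0.0391 0.0809] yaw 0.775 129.22 F [1.7 0.8 6.8] M [ 0.127 -0.405 -0.073] 0.0396 q6 -0.706 tau6 -0.016
```

Emit:
step_arm:
  deltas:
    - {"offset": [0, 0, 0], "roll": 0.02}
    - {"offset": [0, 0, 0], "roll": 0.02}
    - {"offset": [0, 0, 0], "roll": 0}
    - {"offset": [0, 0, 0], "roll": 0}

```text
t: 12.98
tool_pos: [0.5666, 0.0391, 0.0809]
orientation: [1.404, 2.81, 0.0]
force: [1.1, 0.6, 6.3]
opening: 0.0396
```

```bash
python3 st.py
```

```text
12.97 [0.5666 0.0391 0.0809] yaw 0.799 126.92 F [1.1 0.6 6.3] M [ 0.095 -0.453 -0.043] 0.0396 q6 -0.666 tau6 -0.018
```

Emit:
step_arm:
  deltas:
    - {"offset": [0, 0, 0], "roll": 0.02}
    - {"offset": [0, 0, 0], "roll": 0.02}
    - {"offset": [0, 0, 0], "roll": 0}

```text
t: 13.35
tool_pos: [0.5666, 0.0391, 0.0809]
orientation: [1.46, 2.782, 0.0]
force: [2.3, 1.1, 6.4]
opening: 0.0394
```

```bash
python3 st.py
```

```text
13.35 [0.5666 0.0391 0.0809] yaw 0.823 124.62 F [2.3 1.1 6.4] M [ 0.149 -0.479  0.007] 0.0394 q6 -0.626 tau6 0.162
```

```bash
cat > av.py <<'E'
from h import *
a=[]
for i in range(5):
    s=robot.read_state();a.append([s["wrist_torque"][2],s["joint_torque"][5],s["q"][5]]);cams.read_camera("wrist")
print(np.round(np.mean(a,0),4),np.round(np.array(a)[:,0],3),np.round(s["force"],1),round(s["t"],2),round(s["opening"],4))
E
python3 av.py
```

```text
[-0.0145  0.0268 -0.6257] [ 0.007 -0.029 -0.021 -0.041  0.012] [1.8 1.6 6.2] 13.55 0.0398
```

Emit:
step_arm:
  deltas:
    - {"offset": [0, 0, 0], "roll": 0.02}
    - {"offset": [0, 0, 0], "roll": 0.02}
    - {"offset": [0, 0, 0], "roll": 0}

```text
t: 13.98
tool_pos: [0.5667, 0.0391, 0.081]
orientation: [1.515, 2.752, 0.0]
force: [1.4, 0.5, 6.8]
opening: 0.0399
```

```bash
python3 av.py
python3 - <<'E'
from h import *
p=cams.read_camera("wrist");save(p,"w4.png",s=1.4)
E
```

```text
[-0.0271  0.027  -0.5857] [-0.033 -0.022 -0.045 -0.066  0.03 ] [2.5 1.8 6. ] 14.18 0.0393
```

View pics/w4.png

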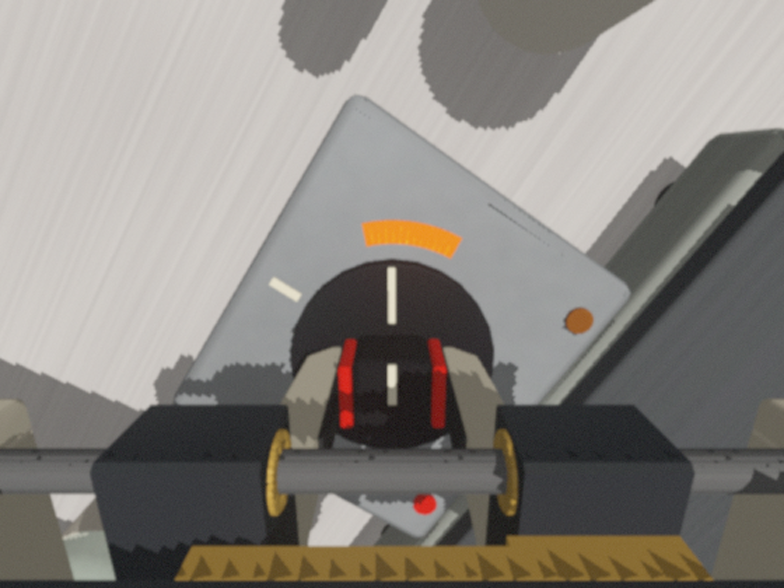

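The picture shows the dial turned with the gripper, its pointer at (390,295) in the orange range; the torque shows no stop yet. I'll carry on in small steps.

Emit:
step_arm:
  deltas:
    - {"offset": [0, 0, 0], "roll": 0.02}
    - {"offset": [0, 0, 0], "roll": 0.02}
    - {"offset": [0, 0, 0], "roll": 0}

```text
t: 14.65
tool_pos: [0.5667, 0.0392, 0.081]
orientation: [1.57, 2.721, 0.0]
force: [2.3, 0.9, 5.9]
opening: 0.0398
```

```bash
python3 av.py
```

```text
[-0.0203  0.0272 -0.5457] [ 0.004  0.016 -0.055 -0.05  -0.016] [2.4 1.7 6.6] 14.85 0.0393
```

Emit:
step_arm:
  deltas:
    - {"offset": [0, 0, 0], "roll": 0.02}
    - {"offset": [0, 0, 0], "roll": 0.02}
    - {"offset": [0, 0, 0], "roll": 0}

```text
t: 15.28
tool_pos: [0.5667, 0.0392, 0.081]
orientation: [1.624, 2.689, 0.0]
force: [2.2, 0.8, 5.9]
opening: 0.0395
```

```bash
python3 av.py
```

```text
[-0.0045  0.0275 -0.5057] [-0.006 -0.023 -0.001 -0.     0.007] [1.9 0.2 6.3] 15.47 0.0398
```

Emit:
step_arm:
  deltas:
    - {"offset": [0, 0, 0], "roll": 0.02}
    - {"offset": [0, 0, 0], "roll": 0.02}
    - {"offset": [0, 0, 0], "roll": 0}

```text
t: 15.9
tool_pos: [0.5668, 0.0392, 0.081]
orientation: [1.677, 2.656, 0.001]
force: [2.7, 1.1, 6.2]
opening: 0.0398
```

```bash
python3 av.py
```

```text
[ 0.005   0.0277 -0.4657] [ 0.035  0.022 -0.011 -0.03   0.008] [3.2 1.7 5.5] 16.1 0.0393
```

Emit:
step_arm:
  deltas:
    - {"offset": [0, 0, 0], "roll": 0.01}
    - {"offset": [0, 0, 0], "roll": 0.01}
    - {"offset": [0, 0, 0], "roll": 0.01}

```text
t: 16.52
tool_pos: [0.5668, 0.0392, 0.081]
orientation: [1.717, 2.63, 0.001]
force: [2.6, 2.0, 5.0]
opening: 0.0394
```

```bash
python3 av.py
```

```text
[ 0.0435  0.0387 -0.4356] [0.036 0.077 0.034 0.019 0.051] [3.1 0.6 6.4] 16.73 0.0396
```

Emit:
step_arm:
  deltas:
    - {"offset": [0, 0, 0], "roll": 0.01}
    - {"offset": [0, 0, 0], "roll": 0.01}
    - {"offset": [0, 0, 0], "roll": 0}

```text
t: 17.15
tool_pos: [0.5668, 0.0392, 0.0809]
orientation: [1.743, 2.613, 0.001]
force: [2.7, 1.4, 5.2]
opening: 0.0395
```

```bash
sed -i 's/^print(/print("tau6",np.round(np.array(a)[:,1],3),/' av.py; python3 av.py
```

```text
tau6 [0.123 0.056 0.036 0.032 0.031] [ 0.027   0.0557 -0.4158] [ 0.033  0.035  0.018 -0.     0.05 ] [2.  1.9 5.3] 17.35 0.0397
```

Emit:
step_arm:
  deltas:
    - {"offset": [0, 0, 0], "roll": 0.01}
    - {"offset": [0, 0, 0], "roll": 0.01}
    - {"offset": [0, 0, 0], "roll": 0.01}
    - {"offset": [0, 0, 0], "roll": 0}

```text
t: 17.9
tool_pos: [0.5668, 0.0392, 0.081]
orientation: [1.782, 2.587, 0.001]
force: [2.4, 1.2, 5.2]
opening: 0.0398
```

```bash
python3 av.py
```

```text
tau6 [0.123 0.056 0.036 0.032 0.031] [ 0.0562  0.0558 -0.3858] [0.062 0.037 0.054 0.042 0.086] [3.  1.8 5.8] 18.1 0.0396
```

Emit:
step_arm:
  deltas:
    - {"offset": [0, 0, 0], "roll": 0.01}
    - {"offset": [0, 0, 0], "roll": 0.01}
    - {"offset": [0, 0, 0], "roll": 0.01}
    - {"offset": [0, 0, 0], "roll": 0}

```text
t: 18.65
tool_pos: [0.5668, 0.0393, 0.0809]
orientation: [1.82, 2.56, 0.001]
force: [2.6, 2.3, 5.2]
opening: 0.0395
```

```bash
python3 av.py
```

```text
tau6 [0.123 0.056 0.037 0.032 0.032] [ 0.0015  0.056  -0.3558] [ 0.008  0.002 -0.026  0.008  0.016] [3.6 1.4 4.8] 18.85 0.0396
```

Total turn is about 1.21 rad, with no stop felt yet.

Emit:
step_arm:
  deltas:
    - {"offset": [0, 0, 0], "roll": 0.01}
    - {"offset": [0, 0, 0], "roll": 0.01}
    - {"offset": [0, 0, 0], "roll": 0.01}
    - {"offset": [0, 0, 0], "roll": 0}

```text
t: 19.4
tool_pos: [0.5669, 0.0392, 0.081]
orientation: [1.859, 2.532, 0.001]
force: [3.0, 1.9, 5.5]
opening: 0.0396
```

```bash
python3 av.py
```

```text
tau6 [0.124 0.056 0.037 0.032 0.032] [ 0.0489  0.0561 -0.3258] [0.06  0.067 0.042 0.022 0.054] [3.1 1.5 4.7] 19.6 0.0392
```

Emit:
step_arm:
  deltas:
    - {"offset": [0, 0, 0], "roll": 0.01}
    - {"offset": [0, 0, 0], "roll": 0.01}
    - {"offset": [0, 0, 0], "roll": 0.01}
    - {"offset": [0, 0, 0], "roll": 0}

```text
t: 20.15
tool_pos: [0.5669, 0.0393, 0.0809]
orientation: [1.896, 2.504, 0.001]
force: [2.4, 1.8, 4.7]
opening: 0.0394
```

```bash
python3 av.py
```

```text
tau6 [0.124 0.056 0.037 0.033 0.032] [ 0.079   0.0563 -0.2958] [0.095 0.108 0.042 0.097 0.053] [2.9 1.  5.3] 20.35 0.0398
```

Emit:
step_arm:
  deltas:
    - {"offset": [0, 0, 0], "roll": 0.01}
    - {"offset": [0, 0, 0], "roll": 0.01}
    - {"offset": [0, 0, 0], "roll": 0}

```text
t: 20.78
tool_pos: [0.5669, 0.0393, 0.0809]
orientation: [1.922, 2.485, 0.001]
force: [3.1, 2.5, 5.0]
opening: 0.0397
```

```bash
python3 av.py
```

```text
tau6 [0.124 0.057 0.038 0.034 0.033] [ 0.0347  0.0572 -0.2756] [0.023 0.032 0.068 0.004 0.046] [2.2 2.9 5.1] 20.98 0.0391
```

Emit:
step_arm:
  deltas:
    - {"offset": [0, 0, 0], "roll": 0.01}
    - {"offset": [0, 0, 0], "roll": 0.01}
    - {"offset": [0, 0, 0], "roll": 0.01}
    - {"offset": [0, 0, 0], "roll": 0}

```text
t: 21.52
tool_pos: [0.5669, 0.0393, 0.0809]
orientation: [1.959, 2.456, 0.001]
force: [3.0, 2.3, 5.8]
opening: 0.0391
```

```bash
python3 av.py
```

```text
tau6 [0.19  0.123 0.103 0.099 0.098] [ 0.1076  0.1226 -0.2456] [0.133 0.132 0.107 0.082 0.084] [3.4 1.3 5. ] 21.73 0.0398
```

Joint 6's torque jumped from 0.033 to 0.098 N m, so this is probably the stop. One small confirming step.

Emit:
step_arm:
  deltas:
    - {"offset": [0, 0, 0], "roll": 0.005}
    - {"offset": [0, 0, 0], "roll": 0.005}
    - {"offset": [0, 0, 0], "roll": 0}

```text
t: 22.15
tool_pos: [0.567, 0.0393, 0.081]
orientation: [1.971, 2.446, 0.001]
force: [2.6, 1.0, 5.0]
opening: 0.0397
```

```bash
python3 av.py
```

```text
tau6 [0.197 0.163 0.153 0.151 0.151] [ 0.149   0.1627 -0.2356] [0.134 0.141 0.139 0.166 0.165] [3.1 1.7 5.2] 22.35 0.0395
```

The stop is confirmed: the rise is about 4–5 N m/rad, at roughly 0.12 N m. Letting go here.

Emit:
step_arm:
  deltas:
    - {"offset": [0, 0, 0], "roll": 0}
    - {"offset": [0, 0, 0], "roll": 0}
    - {"offset": [0, 0, 0], "roll": 0}
    - {"offset": [0, 0, 0], "roll": 0}
    - {"offset": [0, 0, 0], "roll": 0}
    - {"offset": [0, 0, 0], "roll": 0}
  fingers: 7.5

```text
t: 23.15
tool_pos: [0.5662, 0.0391, 0.0803]
orientation: [-1.972, -2.445, 0.001]
force: [-0.5, -0.8, -0.5]
opening: 0.0751
```

Emit:
step_arm:
  deltas:
    - {"offset": [0, 0, -1], "roll": 0}
    - {"offset": [0, 0, -2], "roll": 0}
    - {"offset": [0, 0, -2], "roll": 0}
    - {"offset": [0, 0, -2], "roll": 0}
    - {"offset": [0, 0, -2], "roll": 0}
    - {"offset": [0, 0, -2], "roll": 0}
    - {"offset": [0, 0, 0], "roll": 0}
    - {"offset": [0, 0, 0], "roll": 0}

```text
t: 24.15
tool_pos: [0.5662, 0.0391, 0.19]
orientation: [-1.972, -2.444, 0.001]
force: [-0.6, -0.2, -0.4]
opening: 0.0749
```

```bash
python3 st.py
python3 - <<'E'
from h import *
p=look("wrist");fit(p,(180,80,400,290));save(p,"w5.png",(190,110,380,260),4)
E
```

```text
24.15 [0.5662 0.0391 0.19  ] yaw 0.977 -257.8 F [-0.6 -0.2 -0.4] M [-0.021 -0.119 -0.079] 0.0749 q6 -0.234 tau6 0.001
wrist dial_centre [281.7 212.5] 0.92 [0.5678 0.0405 0.09  ]
wrist tab_left_face [313.6 214.5] 0.72 [0.5962 0.045  0.091 ]
wrist tab_right_face [251.6 216.5] 0.61 [0.542  0.0314 0.091 ]
wrist griddle [281. 190.] 0.59 [0.5675 0.0405 0.    ]
red [249, 197, 16, 37, 427] [255.5 213.9] [[0.5446, 0.0262], [0.5447, 0.0295], [0.5452, 0.0391]]
red [297, 196, 17, 37, 431] [305.6 213.1] [[0.5928, 0.0375], [0.5913, 0.0403], [0.5867, 0.0488]]
red [319, 269, 10, 9, 76] [323.3 272.8] [[0.6263, -0.0225], [0.6236, -0.0176], [0.6156, -0.0029]]
white [180, 80, 199, 184, 9710] [254.6 128.8] [[0.5285, 0.1058], [0.5292, 0.1063], [0.5313, 0.1078]]
white [279, 164, 3, 26, 76] [280.  176.5] [[0.5604, 0.0678], [0.56, 0.0696], [0.5588, 0.075]]
white [217, 190, 15, 7, 72] [224.1 193.1] [[0.5109, 0.0405], [0.5122, 0.0432], [0.5161, 0.0515]]
white [279, 204, 4, 18, 57] [280.7 211.8] [[0.5685, 0.0335], [0.5678, 0.0365], [0.5658, 0.0455]]
white [229, 276, 28, 6, 91] [240.6 278.2] [[0.5425, -0.047], [0.5427, -0.0412], [0.5434, -0.024]]
```

View pics/w5.png

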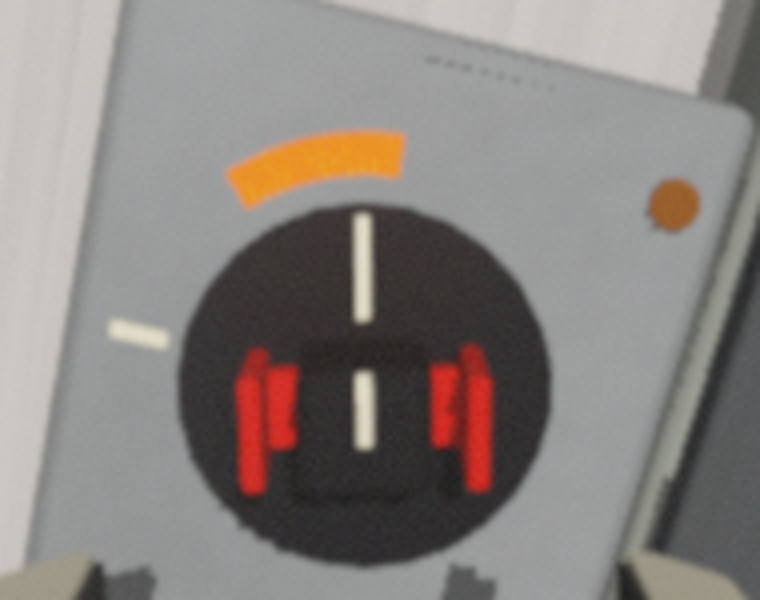

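Both tabs stand clear of the hub with their stems showing. I'll check the width over the tabs, and that the other things have not moved, then hand in.

Run:
```python
from h import *
p=cams.read_camera("wrist")
L,Rr,C=[atz(p,xy,.105)[:2] for xy in((249.2,220),(313.1,220),(281.2,220))]
print("width over tabs",np.linalg.norm(L-Rr),np.linalg.norm(L-C),np.linalg.norm(Rr-C))
t=cams.read_camera("top")
for n in("mug","jar","plate","trivet","shaker","spatula"):
    r=cams.pinpoint(t,n)
    if r: print(n,np.round(atz(t,r[0]["xy"],0)[:2],3),round(r[0]["score"],2))
print(robot.close_job())
```

```text
width over tabs 0.05470435148948582 0.02739621787783145 0.027308133611654368
mug [0.533 0.227] 0.7
jar [ 0.503 -0.15 ] 0.67
plate [ 0.555 -0.533] 0.66
trivet [0.474 0.496] 0.63
shaker [0.477 0.187] 0.64
spatula [0.832 0.036] 0.84
the job is handed in; nothing more can be done
None
```

The griddle dial is switched to keep-warm and released, and I handed the job in; no verdict is reported.

- **Turn:** I pinched both tabs with a 25 N grip setting, recentring as the sideways force showed. The dial went clockwise about 1.33 rad, until joint 6's torque rose by about 0.12 N m, against the 0.32 N m damage limit. A further 0.01 rad added about 0.05 N m, which confirmed the stop.
- **After release:** Close-up measurement gives 54.7 mm over the tabs (54 mm expected when fully out), evenly 27.3–27.4 mm each side. The pointer stands in the keep-warm range, and the gripper is clear, 19 cm above the bench.
- **Signals that disagreed:** The wrist moment was noisy and drifted by about 0.05 N m. Joint 6's torque was the reliable sign of contact, and the two agreed at the stop.
- **Not checked:** I didn't measure the other objects' positions at the start, so I can't show numerically that they stayed put. The arm showed no sign of touching any of them.

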